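Clear the V-block and hold the lens barrel pressed into it

TASK

Take the plastic bar offcut out of the groove of the V-block and leave it in the scrap bin. Then fetch the steel lens barrel from its parking rest, lay it in the groove, centred along the block, and press it down so that it bears firmly on both flanks, with a push of roughly 10 to 20 N and never harshly. Finish while still holding it pressed there: do not let go, and leave everything else on the bench where it is.

Things in the scene. Friction and masses are not known exactly. Their poses are not given: they have to be found in the camera images.
- v_block: Steel V-block fixed to the worktop: base plate 112 x 90 x 12 mm carrying two V saddles, 67 mm wide, that reach from 25 to 49 mm either side of the middle along the groove; the 50 mm gap between them is clear down to the base plate and open to both sides. Groove along its x axis. Origin: centre of its underside, on the worktop; z up.
- seat (a point): The point where the centre of the seated lens barrel belongs: mid-length of the V-block, in the groove's middle plane, 56 mm above the worktop; axes as the V-block's.
- v_block_left: The groove flanks on the V-block's +y side (one contact line), ground smooth, at 45 degrees; bottom line of the V 32 mm above the worktop, upper edges 20 mm beside the groove's middle plane and 52 mm above the worktop. Origin and axes as the V-block's.
- v_block_right: The groove flanks on the V-block's -y side (the other contact line), mirror image of the left ones. Origin and axes as the V-block's.
- lens_barrel: Lens barrel: smooth plain steel cylinder 34 mm in diameter, 120 mm long, about 0.22 kg, with dark rings near both ends and a glass window in each end face; either way round is right. It lies on its parking rest at the start, axis level, 25.3 mm above the worktop. Origin: centre of the cylinder; x along its axis (it may have rolled about it).
- rest: Parking rest fixed to the worktop: white strip 100 x 30 x 6 mm with two parallel steel rods along it, which carry the barrel; narrower than the barrel, so fingers pass on both sides of it. Origin: centre of its underside; x along the rods.
- offcut: Offcut of white octagonal plastic bar, 24 mm across the flats, 80 mm long, about 45 g. It lies in the groove of the V-block at the start, along it, up to 6 mm off the middle, with two flats upright, its axis 49 mm above the worktop. Origin: its centre; x along its length.
- scrap_bin: Open grey plastic scrap bin fixed to the worktop, 130 x 120 mm outside (x, y), 55 mm high, walls and floor 4 mm. Origin: centre of its underside.
- forceps: Steel forceps, 132 mm, lying behind the vials; leave alone.
- clamp_screw: Chrome clamp screw, 27 mm across, 17 mm high, behind the V-block; leave alone. Origin: underside.
- vial_0: Vial with white cap, 24 mm across, 56 mm high, behind the V-block; leave alone. Origin: underside.
- vial_1: Vial with black cap, 24 mm across, 56 mm high, behind the V-block; leave alone. Origin: underside.
- timer: Bench timer 58 x 66 x 20 mm, lying flat; leave alone.
- tape_roll: Roll of paper tape lying flat, 90 mm across, 18 mm high; leave alone.
- bottle_pp_1: White-capped reagent bottle, 60 mm across, 106 mm high, at the right; leave alone.
Mind the look-alikes: they are no part of the job. Leave any yellow look-alike of the v_block alone.

How it is judged:
By the outcome, as a careful person would: the job done as asked, in the order asked, and still so for the second after the job is handed in, while the arm keeps its last pose, push and grip.
It also fails if it takes over 48 s, if anything falls off the work surface, if the arm or the gripper's body presses on something with over 40 N, if the wrist force passes 120 N, or if a joint passes its speed limit or range.

ROBOT

A 6-joint arm with a two-finger parallel gripper is mounted at the origin on a cart in front of the work surface, level with it; the furniture and walls round the work are solid. World frame = base frame: x ahead of the robot, y to its left, z up, the work surface at z = 0. Lengths are in m, angles in rad, forces in N, time in s.
With the tool pointing down it reaches from about 0.35 to 0.925 m from the base axis. Payload 6.4 kg.
Tool frame: the origin (TCP) lies at the very end of the fingers, on their centre line; the grasp point (between the pads) lies 19 mm behind it; z points along the fingers, y is the direction in which the jaws open and shut (so a half turn about z gives the same grasp; the last joint's range is limited). The gripper opens to 85 mm and grips with 20 to 120 N. Pads are 22 mm wide; open, the fingers measure 114 mm over their backs; the gripper's body (76 mm by 85 mm) begins 54 mm behind the grasp point. The pads swing forward as they close: fully open they stand 13 mm farther back than shut.
Start: joints at [-1.396, 0.245, 1.558, -0, 1.339, -0.174], TCP at [0.222, -0.611, 0.231] pointing down, gripper open.
Joint ranges: [-3.13, 3.13], [-1.02, 2.26], [0.13, 2.54], [-0.95, 4.09], [0.21, 2.88], [-2.74, 2.74]. Speed limits (rad/s): [2.57, 2.57, 3.14, 3.14, 3.14, 3.14].

INTERFACE

Orientations are given as a rotation vector (axis times angle).
In Python, from cell import * gives the robot as it stands. The module is installed in compiled form; this text tells all that it offers. Calls block until the motion is done:
- movep(position, orientation): joint-space move of the TCP to a pose.
- line_to(position, ori=None, feed=0.15): straight line of the TCP; ori=None keeps the orientation; feed is the mean speed in m/s.
- goto_joints(angles): joint-space move.
- set_gripper(opening, force=None): finger opening in m; force is the grip in N (None keeps the last); returns when the fingers have stopped.
- hold(seconds).
- inverse_kinematics(position, orientation): joint angles nearest the present ones, or None.
- get_obs(): the state.
- read_camera(name): name is "scene" or "top" or "wrist"; returns the picture (420x560x3 uint8, blue, green, red); there is no depth.
- calibration(name): a dict with "fx", "fy", "cx", "cy" (pixels), "D" ([k1, k2, p1, p2, k3] as OpenCV has them; the pictures are not rectified), "R" (3x3) and "t" (3): a world point X has camera coordinates R X + t. Camera axes: x right, y down, z forward; pixel columns grow to the right and rows downward; lengths in m; the calibration is good to about 2 mm. A picture is of the moment at which its call begins: read the wrist's pose just before it. calibration takes no time and is no camera call; for the wrist camera it gives the pose at the moment of the call.
A pose or a line that the arm cannot do raises PlanningError and nothing moves.
- hand_in(): hands the job in, once; it reports no verdict.
The state is a dict: "time": time; "joint_positions": joint angles; "dq": joint speeds; "joint_torque": joint torques, N m; "tool_pos": TCP position; "tool_rot": TCP orientation; "wrist_force": force on the tool from outside, world axes, zero at the start; "moment": the same for the moment, N m; "width": finger opening in m.
Only numpy, scipy, OpenCV 4.12 (cv2) and the standard library are available. Lean on these libraries where they do the work, as an engineer would, in place of code of your own. Each camera call takes 0.05 s, during which the arm holds its last target. There are 200 camera calls.

## Working session

There is one attempt and no reset: what is moved stays moved. The work goes in short steps, each a Python script; the robot and the scene stay as the last script left them, time stands still between calls to the robot, and variables do not carry over. Pictures are saved under pics/ and viewed, about 8 in all and at most 12, crops included, and the job is handed in when it is done.

```bash
mkdir -p pics && python3 - <<'E'
from cell import *
import cv2, numpy as np
for n in("top","scene"):
    cv2.imwrite(f"pics/{n}0.png",read_camera(n))
    c=calibration(n); print(n,{k:np.round(v,3).tolist() for k,v in c.items()})
o=get_obs(); print({k:np.round(v,3).tolist() for k,v in o.items()})
c=calibration("wrist");print({k:np.round(v,3).tolist() for k,v in c.items()})
E
```

```text
top {'fx': 482.434, 'fy': 482.434, 'cx': 283.259, 'cy': 209.028, 'D': [-0.109, 0.0, 0.0, 0.0, 0.0], 'R': [[0.021, -1.0, 0.013], [-0.997, -0.022, -0.071], [0.071, -0.012, -0.997]], 't': [-0.031, 0.57, 1.605]}
scene {'fx': 411.512, 'fy': 411.512, 'cx': 282.896, 'cy': 215.767, 'D': [0.034, 0.0, 0.0, 0.0, 0.0], 'R': [[-0.893, -0.449, 0.022], [-0.294, 0.546, -0.785], [0.341, -0.707, -0.619]], 't': [0.532, 0.234, 0.888]}
{'time': 0.1, 'joint_positions': [-1.396, 0.246, 1.559, 0.0, 1.339, -0.174], 'dq': [0.0, -0.001, -0.001, 0.001, 0.0, -0.002], 'joint_torque': [-0.001, -43.067, -32.713, -0.0, 0.003, 0.0], 'tool_pos': [0.222, -0.61, 0.23], 'tool_rot': [-3.092, -0.545, -0.0], 'wrist_force': [-0.221, -0.049, -0.316], 'moment': [-0.066, 0.01, 0.03], 'width': 0.086}
{'fx': 306.063, 'fy': 306.063, 'cx': 279.167, 'cy': 208.468, 'D': [0.021, 0.0, 0.0, 0.0, 0.0], 'R': [[0.342, -0.94, -0.003], [-0.889, -0.324, 0.323], [-0.304, -0.107, -0.947]], 't': [-0.649, -0.042, 0.381]}
```

View pics/top0.png

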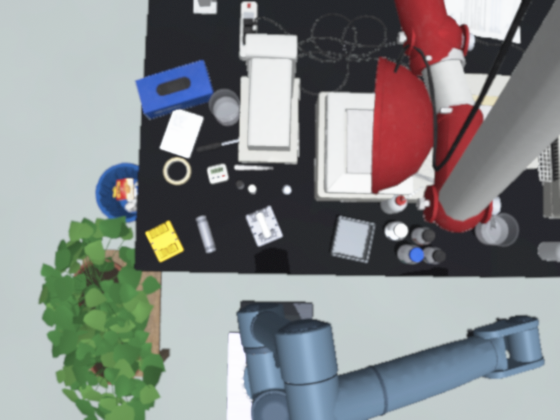

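View pics/scene0.png

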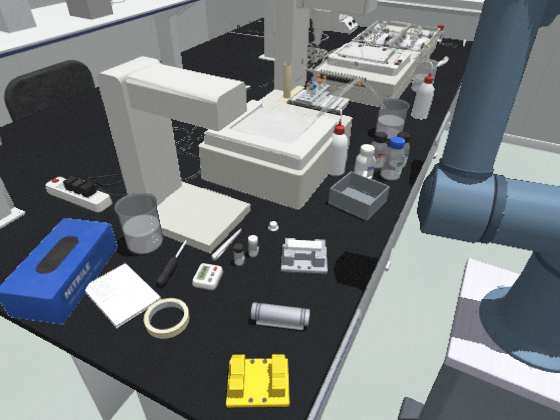

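Top view: grey V-block with the white offcut at (265,226), barrel on its rest at (206,234), scrap bin at (353,238). There are two V-block candidates. The steel one at (265,226) holds the offcut and is the one meant; the yellow one at (164,241) is the look-alike. I'll confirm in one crop and localise roughly.

```bash
cat > h.py <<'E'
from cell import *
import cv2, numpy as np
from scipy.spatial.transform import Rotation as Rot
def cast(c,px,z):
    K=np.array([[c["fx"],0,c["cx"]],[0,c["fy"],c["cy"]],[0,0,1.]])
    u=cv2.undistortPoints(np.float64(px).reshape(-1,1,2),K,np.float64(c["D"])).reshape(-1,2)
    R=np.array(c["R"]);o=-R.T@np.array(c["t"])
    d=np.c_[u,np.ones(len(u))]@R
    return o+d*((z-o[2])/d[:,2])[:,None]
def proj(c,X):
    K=np.array([[c["fx"],0,c["cx"]],[0,c["fy"],c["cy"]],[0,0,1.]])
    return cv2.projectPoints(np.float64(X).reshape(-1,1,3),cv2.Rodrigues(np.array(c["R"]))[0],np.float64(c["t"]),K,np.float64(c["D"]))[0].reshape(-1,2)
def down(yaw):  # tool z down, tool y (jaw) axis at world angle yaw
    y=np.array([np.cos(yaw),np.sin(yaw),0]);z=np.array([0,0,-1.]);x=np.cross(y,z)
    return Rot.from_matrix(np.c_[x,y,z]).as_rotvec()
E
python3 - <<'E'
from h import *
im=cv2.imread("pics/top0.png");c=calibration("top")
hsv=cv2.cvtColor(im,cv2.COLOR_BGR2HSV)
for nm,(x0,y0,x1,y1),z in (("block",(240,200,290,252),.03),("barrel",(190,208,222,258),.025),("bin",(325,208,382,268),.055)):
    g=((hsv[y0:y1,x0:x1,2]>70)&(hsv[y0:y1,x0:x1,1]<90)).astype(np.uint8)
    n,l,s,ce=cv2.connectedComponentsWithStats(g);k=1+np.argmax(s[1:,4])
    ct=max(cv2.findContours((l==k).astype(np.uint8),0,1)[0],key=cv2.contourArea)
    b=cv2.boxPoints(cv2.minAreaRect(ct))+[x0,y0]
    P=cast(c,b,z); e=np.diff(P[[0,1,2]],axis=0)
    print(nm,b.mean(0).round(1),"ctr",P.mean(0).round(3),"edges",np.linalg.norm(e,axis=1).round(3),np.degrees(np.arctan2(e[:,1],e[:,0])).round(1))
cv2.imwrite("pics/crop1.png",cv2.resize(im[195:275,140:390],None,fx=3.2,fy=3.2,interpolation=cv2.INTER_CUBIC))
E
```

```text
block [263.7 225.8] ctr [0.512 0.046 0.03 ] edges [0.099 0.121] [ -66.3 -156.4]
barrel [205.5 233.8] ctr [0.481 0.241 0.025] edges [0.041 0.132] [ -71.6 -161.1]
bin [353.1 239.1] ctr [ 0.474 -0.25   0.055] edges [0.138 0.13 ] [ -11.3 -100.8]
```

View pics/crop1.png

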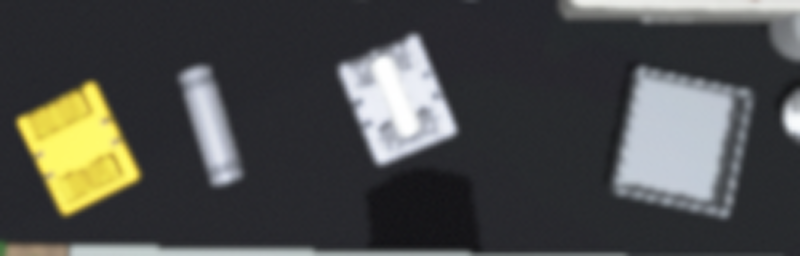

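Crop confirms it: the steel block with the white offcut lies at crop (397,97), the yellow look-alike at (78,148). Measured sizes match the given ones: block 121x99 mm, barrel 132x41 mm and bin 138x130 mm, all slightly enlarged by the mask. The groove runs at about 23.6° and the barrel axis at about 19°. I'll move above the block and look.

```bash
python3 - <<'E'
from h import *
yaw=np.radians(23.6)
p=[0.512,0.046,0.20]
best=None
for k in (90,-90):
    o=down(yaw+np.radians(k)); q=inverse_kinematics(p,o); print(k,None if q is None else np.round(q,2))
    if q is not None and (best is None or abs(q[5])<abs(best[1][5])): best=(o,q)
movep(p,best[0])
o=get_obs(); c=calibration("wrist"); im=read_camera("wrist")
cv2.imwrite("pics/w1.png",im)
print(o["time"],np.round(o["tool_pos"],4),np.round(o["tool_rot"],3),o["wrist_force"].round(2) if hasattr(o["wrist_force"],"round") else o["wrist_force"])
np.save("w1c.npy",c,allow_pickle=True)
print("proj seat,barrel,bin",proj(c,[[.512,.046,.05],[.481,.241,.025],[.474,-.25,.055]]).round(0).tolist())
E
```

```text
90 [-0.13 -0.05  1.93  0.    1.26 -2.11]
-90 [-0.13 -0.05  1.93  0.    1.26  1.03]
2.6417 [0.5122 0.0453 0.2001] [3.075 0.641 0.   ] [-0.96  0.62 -0.27]
proj seat,barrel,bin [[279.0, 193.0], [89.0, 138.0], [507.0, 325.0]]
```

View pics/w1.png

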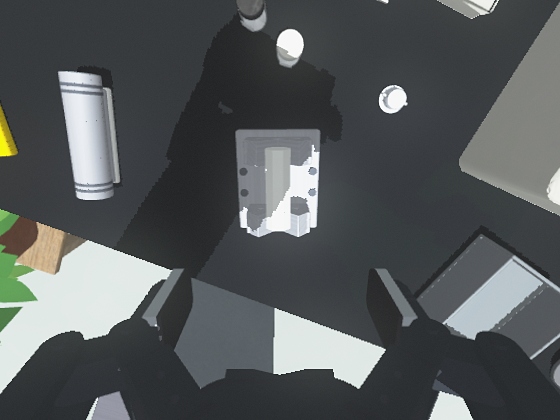

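The wrist view shows the block at (278,180) with the offcut in it at about (277,190). The barrel is at (88,135) beside its white rest, and part of the bin is at (500,330). The predicted seat (279,193) and barrel (89,138) agree with what I see. One enlarged crop will give exact edges.

```bash
python3 - <<'E'
from h import *
im=cv2.imread("pics/w1.png");c=np.load("w1c.npy",allow_pickle=True).item()
cr=cv2.resize(im[120:250,220:340],None,fx=4.5,fy=4.5,interpolation=cv2.INTER_CUBIC)
cr=np.clip(255*(cr/255.)**.6,0,255).astype(np.uint8)
cv2.imwrite("pics/crop2.png",cr)
# base plate corners far edge, by eye
print("plate far corners",cast(c,[[236,129],[321,129]],.012).round(4).tolist())
hsv=cv2.cvtColor(im,cv2.COLOR_BGR2HSV)
x0,y0,x1,y1=45,60,125,210
g=(im[y0:y1,x0:x1].min(2)>75).astype(np.uint8); g=cv2.morphologyEx(g,cv2.MORPH_CLOSE,np.ones((7,7)))
ct=max(cv2.findContours(g,0,1)[0],key=cv2.contourArea)
b=cv2.boxPoints(cv2.minAreaRect(ct))+[x0,y0];print("barrel(+rest) box",b.round(1).tolist())
for z in (.0253,.0423):
  P=cast(c,[[59,71],[102,71],[114,197],[76,198]],z);print(z,P.round(4).tolist(),P.mean(0).round(4))
for y in range(75,200,12):
  r=im[y,45:130].min(1); print(y,''.join('%4d'%v for v in r[::3]))
E
```

```text
plate far corners [[0.5476, 0.1101, 0.012], [0.5831, 0.0286, 0.012]]
barrel(+rest) box [[57.0, 71.2], [107.0, 63.8], [126.3, 195.4], [76.3, 202.8]]
0.0253 [[0.5316, 0.2791, 0.0253], [0.5479, 0.2428, 0.0253], [0.4303, 0.2034, 0.0253], [0.413, 0.24, 0.0253]] [0.4807 0.2413 0.0253]
0.0423 [[0.5347, 0.2683, 0.0423], [0.5501, 0.2339, 0.0423], [0.4387, 0.1967, 0.0423], [0.4224, 0.2313, 0.0423]] [0.4865 0.2326 0.0423]
75   57  56  57  57  49 201 218 224 231 234 234 237 229 221 205 177 163 124  79  37  40  40  52  56  57  56  56  56  54
87   56  56  55  57  56 134 219 225 232 236 231 228 207 184 155 129 100  83  67  71  97  69  39  58  57  57  57  59  57
99   58  57  56  58  57  53 200 219 225 231 233 234 234 226 214 198 182 165 140 106 117 174 156  61  56  58  58  57  58
111   57  58  58  59  59  58  49 209 221 226 232 234 235 228 218 203 189 172 150 119 119 137 159  51  60  60  59  56  59
123   57  58  59  57  59  58  59 185 220 226 230 233 234 231 222 210 194 177 160 133 105 112 171 105  60  60  59  57  60
135   58  59  60  58  60  60  62  53 207 222 227 232 234 232 226 214 201 186 168 142 113 118 161 157  50  61  58  60  59
147   59  61  59  59  59  60  60  59 159 219 224 229 233 232 228 218 205 191 173 153 125 112 113 165  55  60  62  60  61
159   61  59  61  61  61  61  61  60  59 210 223 228 232 233 230 222 212 197 181 162 136 109 117 175 137  53  62  59  61
171   58  60  59  59  62  60  61  61  60 101 218 225 229 234 230 226 215 201 188 169 145 117 114 135 160  46  59  59  60
183   59  60  58  59  61  60  58  60  60  61 107 160 222 232 141 225 218 201 187 141  82  75  81  41  54  43  60  60  59
195   59  59  59  60  60  60  60  60  60  61  75 219 225 229 232 230 225 215 201 186 163 138 119  59  59  60  60  58  58
```

View pics/crop2.png

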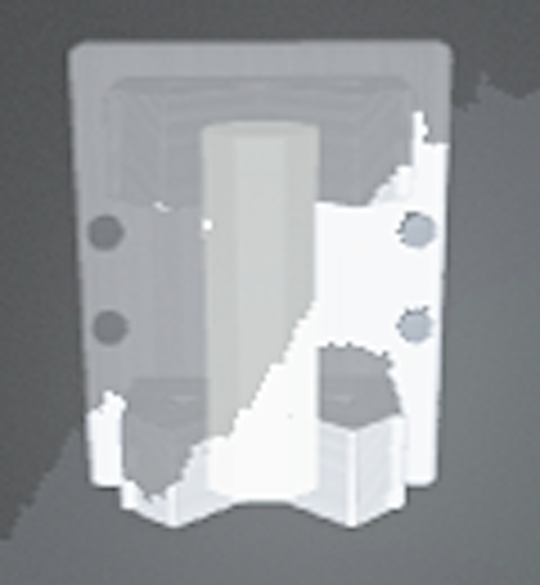

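```bash
python3 - <<'E'
from h import *
c=np.load("w1c.npy",allow_pickle=True).item()
f=lambda pts,z: cast(c,np.array(pts)/4.5+[220-.4,120-.4],z)[:,:2]
pl=f([[68,42],[451,42],[437,487],[90,487]],.012)
print("plate",pl.mean(0).round(4),"sizes",[np.linalg.norm(pl[i]-pl[i-1]).round(4) for i in range(4)])
d=(pl[0]+pl[1]-pl[2]-pl[3]);print("yaw",np.degrees(np.arctan2(d[1],d[0])))
a=np.arctan2(d[1],d[0]);u=np.array([np.cos(a),np.sin(a)]);n=np.array([-u[1],u[0]])
loc=lambda P:np.c_[(P-pl.mean(0))@u,(P-pl.mean(0))@n].round(4).tolist()
print("saddle near peaks (exp -49,+-20)",loc(f([[178,527],[352,527]],.052)))
print("offcut sides",loc(f([[203,135],[319,135],[208,470],[318,470]],.054)))
print("offcut ends top",loc(f([[262,123],[262,492]],.061)))
# barrel: silhouettes
E
```

```text
plate [0.5138 0.0479] sizes [np.float64(0.1117), np.float64(0.089), np.float64(0.1117), np.float64(0.0898)]
yaw 23.94527584682563
saddle near peaks (exp -49,+-20) [[-0.0491, 0.0194], [-0.0494, -0.0206]]
offcut sides [[0.0404, 0.0116], [0.0403, -0.0125], [-0.0343, 0.0121], [-0.0345, -0.0126]]
offcut ends top [[0.0437, -0.0007], [-0.0368, -0.0]]
```

All checks fit. The plate measures 111.7x89.4 mm, the saddle peaks are at (-49,±20) mm and the offcut is 80.5x24.4 mm with its centre 3.4 mm off the middle along +x. Block centre is (0.5138,0.0477), yaw 23.9°. Next I'll grasp the offcut in the gap and bin it.

```bash
cat >> h.py <<'E'
YB=np.radians(23.9); UB=np.array([np.cos(YB),np.sin(YB)]); CB=np.array([.5138,.0477])
def st(m=""):
    o=get_obs(); print(m,"t%.2f"%o["time"],"p",np.round(o["tool_pos"],4),"F",np.round(o["wrist_force"],2),"w%.4f"%o["width"],flush=True); return o
E
python3 - <<'E'
from h import *
o=down(YB-np.pi/2); p=CB+UB*.0034
movep([*p,.12],o)
line_to([*p,.029],o,feed=.12); st("down")
set_gripper(.0,30); s=st("grip")
if .020<s["width"]<.028:
    line_to([*p,.15],feed=.15); st("lifted")
    b=[.474,-.254]; ob=down(np.radians(-11.3-90))
    movep([*b,.15],ob); s=st("over bin")
    c=calibration("wrist"); np.save("w2c.npy",c,allow_pickle=True); cv2.imwrite("pics/w2.png",read_camera("wrist"))
E
```

```text
down t4.02 p [0.5179 0.049  0.03  ] F [ 0.21 -0.3   0.08] w0.0855
grip t4.60 p [0.5171 0.0491 0.0293] F [-0.92  0.4   3.09] w0.0233
lifted t5.56 p [0.5161 0.0492 0.1488] F [-1.16 -1.01 -0.11] w0.0237
over bin t6.72 p [ 0.4741 -0.253   0.1496] F [ 0.17 -0.38 -0.34] w0.0237
```

View pics/w2.png

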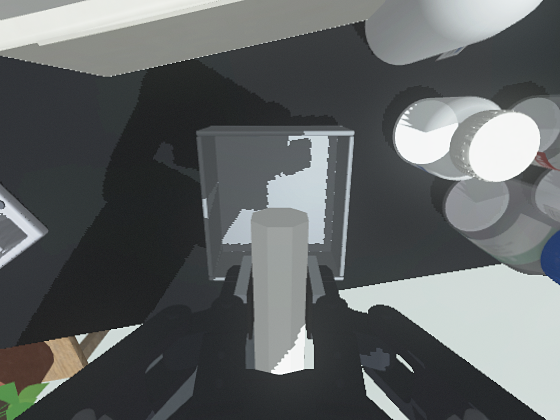

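The offcut is held at (280,290) over the bin, whose rim corners are at (198,130), (354,130), (347,279) and (212,279). The bottle at (500,145) stands clear of the bin.

```bash
python3 - <<'E'
from h import *
c=np.load("w2c.npy",allow_pickle=True).item()
P=cast(c,[[198,130],[354,130],[347,279],[212,279]],.055)[:,:2]
d=P[0]+P[1]-P[2]-P[3]; a=np.arctan2(d[1],d[0]); b=P.mean(0)
print(b.round(4),np.degrees(a),[np.linalg.norm(P[i]-P[i-1]).round(3) for i in range(4)])
if np.linalg.norm(b-[.474,-.254])<.012:
    ob=down(a-np.pi/2)
    line_to([*b,.14],ob)
    line_to([*b,.016],feed=.13); st("in bin")
    set_gripper(.045); st("open")
    line_to([*b,.15],feed=.2); s=st("out")
    pb=np.array([.481,.2415]); ya=np.radians(18.6)
    set_gripper(.085)
    movep([*pb,.17],down(ya-np.pi/2)); st("over barrel")
    c=calibration("wrist"); np.save("w3c.npy",c,allow_pickle=True); cv2.imwrite("pics/w3.png",read_camera("wrist"))
    t=read_camera("top")[190:280,230:400]; cv2.imwrite("pics/top3.png",t)
    w=cv2.imread("pics/w3.png"); cr=cv2.resize(w[90:270,200:360],None,fx=3,fy=3,interpolation=cv2.INTER_CUBIC)
    t=cv2.resize(t,None,fx=1.9,fy=1.9)[:, :320]
    out=np.zeros((540,800,3),np.uint8); out[:,:480]=cr; out[:t.shape[0],480:480+t.shape[1]]=t; cv2.imwrite("pics/v3.png",out)
E
```

```text
[ 0.4746 -0.252 ] -10.046993334720801 [np.float64(0.128), np.float64(0.117), np.float64(0.128), np.float64(0.12)]
in bin t8.12 p [ 0.4753 -0.2525  0.0169] F [-0.23  0.85  0.09] w0.0237
open t8.47 p [ 0.4748 -0.2522  0.0164] F [-0.78 -0.11 -0.13] w0.0455
out t9.28 p [ 0.4739 -0.2514  0.1487] F [ 0.68  0.15 -0.63] w0.0451
over barrel t11.56 p [0.4814 0.2408 0.17  ] F [ 0.84  1.02 -0.65] w0.0848
```

View pics/v3.png

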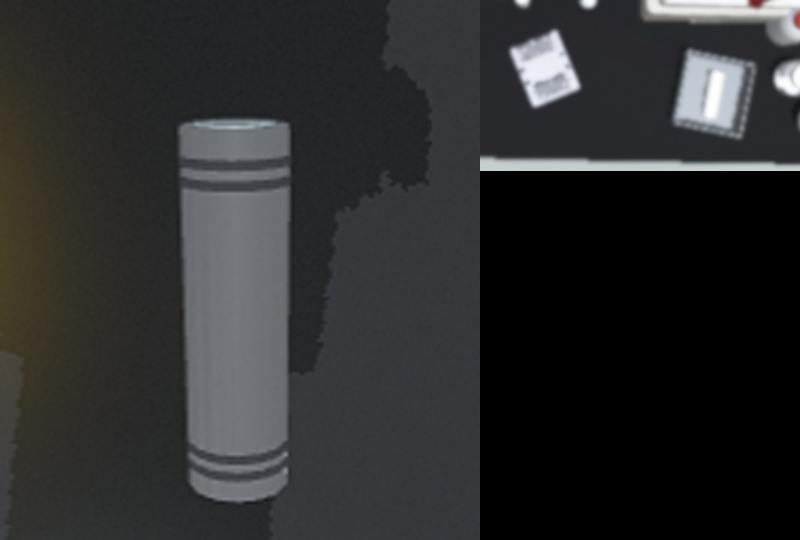

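The offcut is in the bin and the groove is empty. In the barrel crop, the far end's top edge is at (237,129) and the near end's at (238,500), with sides at x 180–290 (far) and 189–288 (near). It is nearly on the camera's centre line, so there's no lateral bias. Compute, grasp, lift and carry.

```bash
python3 - <<'E'
from h import *
c=np.load("w3c.npy",allow_pickle=True).item()
f=lambda pts,z: cast(c,np.array(pts)/3+[200-.33,90-.33],z)[:,:2]
E_=f([[235,129],[238.5,500]],.0423); m=f([[235,140],[238.5,485]],.03)
d=m[0]-m[1]; a=np.arctan2(d[1],d[0]); u=np.array([np.cos(a),np.sin(a)]); n=np.array([-u[1],u[0]])
L=(E_[0]-E_[1])@u; ctr=u*(E_.mean(0)@u)+n*(m.mean(0)@n)
wd=[np.linalg.norm(np.subtract(*f(q,.030))).round(4) for q in ([[180,160],[290,160]],[[189,470],[288,470]])]
print("len",L,"yaw",np.degrees(a),"ctr",ctr.round(4),"dia",wd)
np.save("barrel.npy",[*ctr,a])
if abs(L-.12)<.005 and np.linalg.norm(ctr-[.481,.2415])<.01:
    o=down(a-np.pi/2)
    movep([*ctr,.10],o)
    line_to([*ctr,.009],feed=.12); st("down")
    set_gripper(0,60); s=st("grip")
    if .030<s["width"]<.037:
        line_to([*ctr,.15],feed=.15); st("lift")
        movep([*CB,.15],down(YB-np.pi/2)); st("over block"); hold(.3); st("settled")
        c=calibration("wrist"); np.save("w4c.npy",c,allow_pickle=True); cv2.imwrite("pics/w4.png",read_camera("wrist"))
E
```

```text
len 0.11850747818876509 yaw 19.042376969193317 ctr [0.4817 0.2415] dia [np.float64(0.0333), np.float64(0.0336)]
down t12.95 p [0.4826 0.2418 0.01  ] F [0.6  0.45 1.07] w0.0850
grip t13.48 p [0.4822 0.2418 0.0096] F [-0.75  0.24  4.79] w0.0323
lift t14.57 p [0.4807 0.2412 0.1486] F [ 0.74  0.08 -2.99] w0.0320
over block t15.38 p [0.5134 0.0484 0.1494] F [ 0.03 -0.01 -1.54] w0.0323
settled t15.68 p [0.5137 0.0487 0.1499] F [-0.37  0.26 -2.63] w0.0323
```

View pics/w4.png

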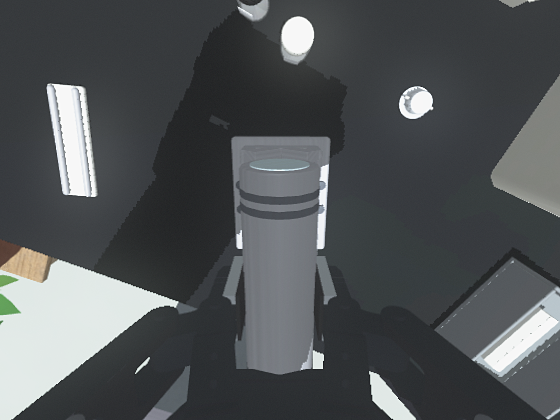

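The barrel is held over the block with its far end face at (280,165). The rest at (72,140) is empty, and the offcut lies in the bin at (520,340). Next: check the grip along the axis against the plate, then descend gently to first contact.

```bash
python3 - <<'E'
from h import *
c=np.load("w4c.npy",allow_pickle=True).item()
n=np.array([-UB[1],UB[0]])
loc=lambda px,z:[((P[:2]-CB)@v).round(4) for P in cast(c,px,z) for v in (UB,n)]
print("plate far corners (exp 56,45/56,-45)",loc([[232.5,136.5],[330,136.5]],.012))
print("barrel far end (exp ~60)",loc([[280,172.5]],.1826),"sides",loc([[243,225],[317,225]],.170))
o=down(YB-np.pi/2)
set_gripper(0,90)
line_to([*CB,.060],o,feed=.15); hold(.2)
F0=np.mean([(hold(.03),get_obs()["wrist_force"])[1] for _ in range(10)],0); print("bias",F0.round(2))
c=calibration("wrist"); np.save("w5c.npy",c,allow_pickle=True); cv2.imwrite("pics/w5.png",read_camera("wrist"))
line_to([*CB,.045],feed=.06)
z=.045
while z>.034:
    z-=.001; line_to([*CB,z],feed=.03); hold(.05)
    f=np.mean([(hold(.02),get_obs()["wrist_force"])[1] for _ in range(4)],0)-F0
    if f[2]>3: break
s=st("contact"); print("z",z,"dF",f.round(2),"lat",(f[:2]@n).round(2),"ax",(f[:2]@UB).round(2))
np.save("F0.npy",F0)
E
```

```text
plate far corners (exp 56,45/56,-45) [np.float64(0.0557), np.float64(0.0429), np.float64(0.0559), np.float64(-0.0443)]
barrel far end (exp ~60) [np.float64(0.0598), np.float64(0.0006)] sides [np.float64(0.0342), np.float64(0.0164), np.float64(0.0342), np.float64(-0.0154)]
bias [ 0.05  0.17 -2.74]
contact t19.52 p [0.514  0.0478 0.0405] F [-1.93  0.67  4.87] w0.0316
z 0.039999999999999994 dF [-2.41  0.76  7.79] lat 1.68 ax -1.9
```

First contact came at TCP z 0.0405, as predicted (0.0403), and both flanks are loaded. Next I'll press up to about 15 N and null the sideways force.

```bash
python3 - <<'E'
from h import *
F0=np.load("F0.npy"); n=np.array([-UB[1],UB[0]]); z=.040; y=0.
def meas():
    hold(.15); return np.mean([(hold(.02),get_obs()["wrist_force"])[1] for _ in range(10)],0)-F0
for i in range(14):
    f=meas(); lat=f[:2]@n; print("z%.4f y%.4f dFz %.1f lat %.1f ax %.1f"%(z,y,f[2],lat,f[:2]@UB))
    if 13.5<f[2]<17 and abs(lat)<1.5: break
    z-=np.clip((15-f[2])*5e-5,-.0003,.0003); y+=np.clip(lat*5e-5,-.0002,.0002)
    line_to([*(CB+n*y),z],feed=.01)
st("pressed")
hold(.5); f=meas(); print("later",f.round(2)); st()
c=calibration("wrist"); np.save("w6c.npy",c,allow_pickle=True)
w=read_camera("wrist"); s=read_camera("scene"); cv2.imwrite("pics/w6.png",w); cv2.imwrite("pics/s6.png",s)
out=np.zeros((420,800,3),np.uint8); out[:,:360]=w[:,100:460]; q=cv2.resize(s[180:380,180:400],None,fx=2,fy=2,interpolation=cv2.INTER_CUBIC); out[:400,360:800]=q
cv2.imwrite("pics/v6.png",out)
E
```

```text
z0.0400 y0.0000 dFz 8.1 lat 2.1 ax -2.3
z0.0397 y0.0001 dFz 10.3 lat 2.4 ax -3.5
z0.0395 y0.0002 dFz 11.9 lat 2.1 ax -4.2
z0.0393 y0.0003 dFz 12.9 lat 2.1 ax -4.6
z0.0392 y0.0004 dFz 13.7 lat 1.7 ax -5.4
z0.0391 y0.0005 dFz 14.2 lat 1.5 ax -5.8
pressed t22.67 p [0.5141 0.0478 0.0404] F [-6.08 -1.31 10.5 ] w0.0312
later [-5.71 -0.7  14.08]
 t23.48 p [0.5141 0.0478 0.0404] F [-5.34 -0.41 11.2 ] w0.0313
```

View pics/v6.png

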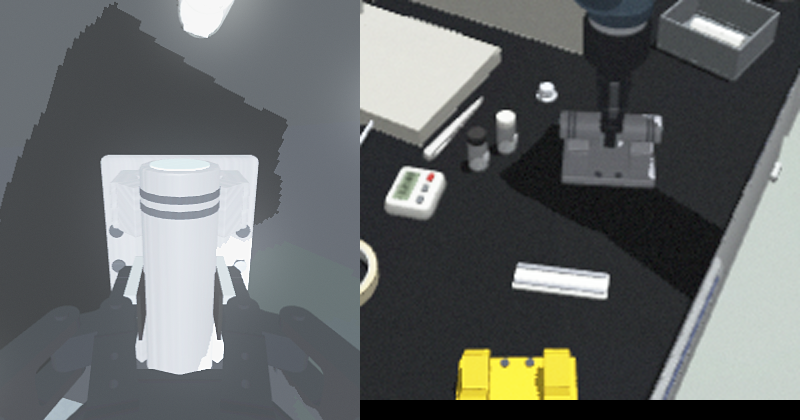

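The barrel lies in the groove across both saddles, far end at (280,166) in the wrist view. The offcut is in the bin, and the vials, screw, timer, forceps and yellow block look untouched. There's a growing axial force of -5.7 N from arm flex, which I'll relieve, then check centring and levelness in the image.

```bash
python3 - <<'E'
from h import *
F0=np.load("F0.npy"); n=np.array([-UB[1],UB[0]]); z,y,x=.0391,.0005,0.
c=np.load("w6c.npy",allow_pickle=True).item()
X=lambda a,b,h:[*(CB+UB*a+n*b),h]
print("expected px: plate far corners, barrel far end top, sides@40", proj(c,[X(.056,.045,.012),X(.056,-.045,.012),X(.06,0,.073),X(.06,0,.039),X(.04,.017,.058),X(.04,-.017,.058)]).round(1).tolist())
w=cv2.imread("pics/w6.png"); print("column 280:",w[145:185,280].mean(1).astype(int).tolist())
def meas():
    hold(.15); r=[(hold(.02),get_obs())[1] for _ in range(10)]
    return np.mean([o["wrist_force"] for o in r],0)-F0, np.mean([o["moment"] for o in r],0)
for i in range(12):
    f,m=meas(); lat=f[:2]@n; ax=f[:2]@UB; print("x%.4f y%.4f z%.4f Fz %.1f lat %.1f ax %.1f M(ax,lat) %.2f %.2f"%(x,y,z,f[2],lat,ax,m[:2]@UB,m[:2]@n))
    if 14<f[2]<17 and abs(lat)<1. and abs(ax)<2: break
    z-=np.clip((15.5-f[2])*5e-5,-.0002,.0002); y+=np.clip(lat*8e-5,-.0002,.0002); x+=np.clip(ax*8e-5,-.0002,.0002)
    line_to(X(x,y,z),feed=.01)
st("end")
E
```

```text
expected px: plate far corners, barrel far end top, sides@40 [[198.0, 156.0], [360.0, 156.0], [278.8, 172.0], [278.9, 156.8], [239.5, 210.4], [318.3, 210.4]]
column 280: [83, 84, 85, 85, 84, 84, 85, 84, 81, 95, 224, 220, 226, 229, 233, 233, 232, 233, 233, 233, 232, 233, 233, 233, 248, 250, 211, 213, 219, 237, 236, 231, 230, 230, 230, 230, 231, 230, 230, 230]
x0.0000 y0.0005 z0.0391 Fz 14.0 lat 1.7 ax -5.4 M(ax,lat) 0.29 0.87
x-0.0002 y0.0006 z0.0390 Fz 14.4 lat 1.5 ax -5.2 M(ax,lat) 0.27 0.79
x-0.0004 y0.0007 z0.0390 Fz 13.5 lat 0.7 ax -4.4 M(ax,lat) 0.22 0.67
x-0.0006 y0.0008 z0.0389 Fz 13.3 lat 1.1 ax -3.9 M(ax,lat) 0.23 0.59
x-0.0008 y0.0009 z0.0388 Fz 13.5 lat 1.0 ax -3.3 M(ax,lat) 0.22 0.53
x-0.0010 y0.0010 z0.0387 Fz 13.5 lat 1.0 ax -2.9 M(ax,lat) 0.22 0.45
x-0.0012 y0.0010 z0.0386 Fz 13.3 lat 0.8 ax -2.4 M(ax,lat) 0.20 0.39
x-0.0014 y0.0011 z0.0385 Fz 13.5 lat 1.2 ax -1.8 M(ax,lat) 0.22 0.32
x-0.0015 y0.0012 z0.0384 Fz 13.2 lat 0.8 ax -1.5 M(ax,lat) 0.21 0.27
x-0.0017 y0.0013 z0.0382 Fz 14.0 lat 0.9 ax -1.3 M(ax,lat) 0.20 0.26
x-0.0018 y0.0013 z0.0382 Fz 14.1 lat 0.7 ax -1.4 M(ax,lat) 0.17 0.24
end t29.57 p [0.5141 0.0478 0.0404] F [-1.8   0.55 11.24] w0.0317
```

Measured barrel end row (171) against expected (172) puts it within about 1 mm of centre. Fz is 14 N with lateral and axial forces near zero, so I'm handing in.

```bash
python3 - <<'E'
from h import *
hand_in(); st("handed in")
E
```

```text
the job is handed in; nothing more can be done
the job is handed in; nothing more can be done
```

The job is done and handed in at about 30 s of the 48 s allowed. The plastic offcut is in the scrap bin, and the steel lens barrel is in the V-block groove, still gripped and pressed down.

- **Push:** the last check read about 14 N on the flanks (about 11.5 N at the wrist, without taking out the barrel's weight). The sideways force was 0.7 N, so both flanks share the load. The axial force was about -1.4 N, after I relieved -5.7 N caused by the arm flexing.
- **Seating and centring:** the tool sat at z = 0.0404 m, against 0.0403 m predicted for a seated barrel. In the image the barrel's end was within about 1 mm of centred. I took that picture before the last axial adjustment, but the measured tool position did not change afterwards.
- **Rest of the bench:** in the last pictures the neighbouring items in view and the yellow look-alike had not moved. I did not check every item separately.
- **Small disagreements:** the gripper read 31.7 mm on the 34 mm barrel. One image measured the barrel's length at 118.5 mm instead of 120 mm. Neither affected the result. I could not read the state after handing in.

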